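# Snap the desk lock box shut, then key it and hold the sprung lock turned

## Task

Press the sprung lid of the grey lock box on the desk down until its catch snaps and it stays shut by itself. Then take the key out of the little wooden stand, push it fully home in the box's lock (wiggle it a little if the pins stick), and turn it clockwise, seen from above, a full quarter turn to its stop. The lock springs back, so finish while still gripping the key and holding it turned, with the lid still shut, and leave the cup, the bottle and the stapler where they are.

Things in the scene. Friction and masses are not known exactly. Their poses are not given: they have to be found in the camera images.
- box: Fixed grey steel lock box, 220 mm (its x) by 240 mm (its y) by 85 mm tall, does not move when pushed. Origin: centre of its underside on the desk. Its -x side is the front with a flat lock deck 75 mm deep (box x -110 to -35 mm, top 85 mm above the desk); the lid covers the rest (box x -35 to +105 mm).
- lid (a joint): Opening angle of the box's lid in rad: 0 = shut, level with the deck; positive = front edge raised. Starts at 0.4 to 0.65. The lid is a dark steel plate 139 mm (box x) by 228 mm by 6 mm, hinged along its far edge. Let go half open it stays about there; let go nearly shut it springs up, unless the catch has it. The catch snaps between 0.09 and 0.05 rad; latched it reads below 0.045.
- lid_hinge (a point): Point on the lid's hinge line, middle of its width, at the lid's top face: 105 mm in +x of the box's origin, 85 mm above the desk. The point turns with the lid; the lid runs from here along its own -x for 141 mm.
- lid_press (a point): Point on the top of the lid near its free front edge, middle of its width, 120 mm from the hinge line: where to press. It moves with the lid. Snapping the catch takes about 8 to 12 N downwards here; the lid then meets a firm stop.
- keyway (a point): Centre of the keyway's mouth on top of the brass lock plug (27 mm, inside a round steel rosette of 53 mm) on the lock deck: 72 mm in -x of the box's origin, 88 mm above the desk. z points up out of the slot. The slot is 13.2 mm along the point's x, 6.2 mm along y, 31 mm deep, mouth chamfered 2 mm. The axes turn with the plug; with the plug at 0 they are parallel to the box's.
- plug (a joint): Angle of the lock plug in rad: 0 = rest, grows clockwise seen from above to the stop at 1.571. A spring (0.06 N m at the stop) turns it back unless held. It follows the key's blade with up to about 0.1 rad of play. Two sticky pins, 11 and 19 mm down at the narrow ends of the keyway, resist the blade with about 5 N each, more if it is skewed; once pushed aside they stay aside.
- key: Key standing upright, blade down, in the stand. Origin: on its axis at the shoulder (underside of the head); z up. Head: black plastic, flat sides, 32 mm (x) by 10 mm (y), 34 mm tall; grip it across the 10 mm. Blade: steel, 12 mm (x) by 5 mm (y), 28 mm long, the last 6 mm pointed. Same after half a turn. 40 g. Fully home, its shoulder rests on the plug and its origin meets point keyway.
- key_stand: Fixed small wooden block, 56 by 56 by 36 mm tall, with one slot in its top that holds the key; the key's shoulder rests on its top. Origin: centre of its underside.
- cup: Loose paper cup, 76 mm across the rim, 90 mm tall, some 120 mm from the key stand. Leave it alone. Origin: centre of its underside.
- bottle: Loose clear water bottle, 64 mm across, 190 mm tall, at the far side of the desk. Leave it alone. Origin: centre of its underside.
- stapler: Loose stapler, 130 by 34 by about 55 mm, at the far side of the desk. Leave it alone. Origin: centre of its underside.
Things that resemble listed ones, but are neither listed nor needed, are in the scene too. Leave any purple or red look-alike of the key alone.

How it is judged:
By the outcome, as a careful person would: the job done as asked, in the order asked, and still so for the second after the job is handed in, while the arm keeps its last pose, push and grip.
It also fails if it takes over 61 s, if anything falls off the work surface, if the arm or the gripper's body presses on something with over 40 N, if the wrist force passes 120 N, or if a joint passes its speed limit or range.

## Robot

A 6-joint arm with a two-finger parallel gripper is mounted at the origin on the work surface. World frame = base frame: x ahead of the robot, y to its left, z up, the work surface at z = 0. Lengths are in m, angles in rad, forces in N, time in s.
With the tool pointing down it reaches from about 0.4 to 0.925 m from the base axis. Payload 3.4 kg.
Tool frame: the origin (TCP) lies at the very end of the fingers, on their centre line; the grasp point (between the pads) lies 19 mm behind it (arm.hold_point_z is the distance from the TCP to the grasp point, in m); y points along the fingers, x is the direction in which the jaws open and shut, and the axes are right-handed (so a half turn about y gives the same grasp; the last joint's range is limited). The gripper opens to 85 mm and grips with 20 to 120 N. Pads are 22 mm wide; open, the fingers measure 114 mm over their backs; the gripper's body (76 mm by 85 mm) begins 54 mm behind the grasp point. The pads swing forward as they close: fully open they stand 13 mm farther back than shut.
Start: joints at [1.202, 0.307, 1.506, -0, 1.328, -0.073], TCP at [0.168, 0.55, 0.231] pointing down, gripper open.
Joint ranges: [-3.12, 3.12], [-1.05, 2.28], [0.14, 2.33], [-1.42, 4.57], [0.1, 2.73], [-2.68, 2.68]. Speed limits (rad/s): [2.57, 2.57, 3.14, 3.14, 3.14, 3.14].

## Interface

Orientations are given as a unit quaternion [x, y, z, w].
In Python, from bench import arm gives the robot as it stands. The module is installed in compiled form; this text tells all that it offers.
- The arm moves only by the tool arm_command, never from a script. Its argument "targets" is a list of rows, each an object of numbers: "x", "y", "z": the shift along the tool's x, y, z in mm; "twist": the turn about the tool's y in degrees. A call has 1 to 5 rows; each row shifts and turns the commanded pose from where the row before left it, along the tool's axes as they then stand; what a row does not reach is not made up. A row lasts 1/12 s, in which the tool goes at most 41.7 mm and 7.16 degrees, less where a joint would pass 70% of its speed; a pose out of reach is approached as far as the arm can. A call with a gripper value outside its range is refused whole. "hand" is the finger opening in mm, from 0 to 85.4, set as the call begins (left out, the last holds). The fingers move at their own pace and stop on an object; "squeeze" is the grip in N (left out, the last holds). Time passes only in rows, so rows that do not move let the fingers close. It gives the time, the measured TCP pose, the force and the opening at its end, in the units of the state.
- arm.state(): the state, without advancing time (a new reading comes with each control period).
- arm.snapshot(name): name is "side" or "top"; returns the picture (420x560x3 uint8, red, green, blue); there is no depth.
- arm.camera_params(name): a dict with "mtx" (3x3 intrinsics, pixels), "dist" ([k1, k2, p1, p2, k3] as OpenCV has them; the pictures are not rectified), "extrinsics" (4x4, takes a point from camera to world coordinates). Camera axes: x right, y down, z forward; pixel columns grow to the right and rows downward; lengths in m; the calibration is good to about 2 mm. A picture is of the moment at which its call begins. camera_params takes no time and is no camera call.
- arm.finish_job(): hands the job in, once; it reports no verdict.
Trained networks look in the newest picture that a camera, given by its name, has taken for a name from the list of things; names that differ only in an ending like _2 or _b are one class to them, and where a whole thing is asked for, a point or a joint stands for the part that bears it (a point fixed in the world has none). Each returns a list of dicts, best first, with "p" (0 to 1); they miss things now and then, are a little off and sometimes report something else, mostly with a low value. They report only what shows in the picture. A call takes as long as a camera call. They do not tell look-alikes from the thing itself.
- arm.recognise(camera, label): "at" ([column, row] in pixels, amid what is visible of it).
- arm.place_of(camera, label): "at" ([column, row] in pixels: a listed point, or the origin of a listed thing).
The state is a dict: "clock": time; "joint_pos": joint angles; "joint_vel": joint speeds; "effort": joint torques, N m; "tcp_pos": TCP position; "tool_rot": TCP orientation; "wrist_force": force on the tool from outside, world axes, zero at the start; "wrist_torque": the same for the moment, N m; "opening": finger opening in m.
Only numpy, scipy, OpenCV 4.12 (cv2) and the standard library are available. Lean on these libraries where they do the work, as an engineer would, in place of code of your own. Each camera call takes 0.05 s, during which the arm holds its last target. There are 200 camera calls.

## Working session

There is one attempt and no reset: what is moved stays moved. The work goes in short steps, Python scripts to look and compute and a tool call to move; the robot and the scene stay as the last step left them, time stands still between calls to the robot, and variables do not carry over. Pictures are saved under pics/ and viewed, about 8 in all and at most 12, crops included, and the job is handed in when it is done.

Besides the shell and the picture viewer there is one more tool, called after "Call:" as name(argument=value, ...) on one line, values as JSON. arm_command: Moves the arm, as the interface text tells. Its arguments: {"type":"object","properties":{"targets":{"type":"array"},"hand":{"type":"number"},"squeeze":{"type":"number"}},"required":["targets"]}

```bash
mkdir -p pics; cat > h.py <<'E'
import numpy as np, cv2
from bench import arm
from scipy.optimize import least_squares
def ray(cam,px):
    c=arm.camera_params(cam);K=np.array(c["mtx"],float);d=np.array(c["dist"],float);T=np.array(c["extrinsics"],float)
    u=cv2.undistortPoints(np.array([[px]],float),K,d)[0,0]
    v=T[:3,:3]@np.array([u[0],u[1],1]);return T[:3,3],v/np.linalg.norm(v)
def tri(p):
    A=np.zeros((3,3));b=np.zeros(3)
    R=[ray(c,x) for c,x in p]
    for o,v in R:
        P=np.eye(3)-np.outer(v,v);A+=P;b+=P@o
    X=np.linalg.solve(A,b);return X,[np.linalg.norm(np.cross(X-o,v)) for o,v in R]
def onz(cam,px,z):
    o,v=ray(cam,px);return o+v*(z-o[2])/v[2]
def proj(cam,X):
    c=arm.camera_params(cam);T=np.linalg.inv(np.array(c["extrinsics"],float))
    return cv2.projectPoints(np.array(X,float).reshape(-1,1,3),cv2.Rodrigues(T[:3,:3])[0],T[:3,3],np.array(c["mtx"],float),np.array(c["dist"],float))[0][:,0]
def snap(cam,name):
    im=arm.snapshot(cam);cv2.imwrite(f"pics/{name}.png",im[:,:,::-1]);return im
E
python3 - <<'E'
from h import *
np.set_printoptions(precision=4,suppress=True)
a=snap("side","s0");b=snap("top","t0")
cv2.imwrite("pics/both.png",np.hstack([a,b])[:,:,::-1][:, ::1] if 0 else cv2.resize(np.vstack([a,b])[:,:,::-1],(400,600)))
for c in("side","top"):
    print(c,np.array(arm.camera_params(c)["extrinsics"]))
    for l in("key","key_stand","keyway","lid_hinge","lid_press","box","cup","bottle"):
        print(l,[(np.round(q["at"]).tolist(),round(q["p"],2)) for q in arm.place_of(c,l)[:5]])
print(arm.state())
E
```

```text
side [[ 0.9804 -0.079   0.1802  0.4343]
 [-0.1956 -0.4932  0.8477 -0.7307]
 [ 0.0219 -0.8663 -0.499   0.5078]
 [ 0.      0.      0.      1.    ]]
key [([193.0, 346.0], 0.95), ([259.0, 284.0], 0.83), ([197.0, 303.0], 0.7), ([261.0, 348.0], 0.63), ([255.0, 260.0], 0.49)]
key_stand [([254.0, 300.0], 0.93)]
keyway [([259.0, 200.0], 0.74), ([232.0, 169.0], 0.63)]
lid_hinge [([299.0, 173.0], 0.91)]
lid_press [([259.0, 150.0], 0.85)]
box [([259.0, 200.0], 0.73), ([257.0, 282.0], 0.71)]
cup [([311.0, 285.0], 0.68)]
bottle [([346.0, 215.0], 0.83)]
top [[-0.0008 -0.9882  0.1531  0.4586]
 [-1.      0.0005 -0.002  -0.0291]
 [ 0.0019 -0.1531 -0.9882  0.8169]
 [ 0.      0.      0.      1.    ]]
key [([408.0, 257.0], 0.79), ([359.0, 300.0], 0.63), ([404.0, 304.0], 0.63), ([302.0, 243.0], 0.62), ([363.0, 248.0], 0.59)]
key_stand [([360.0, 249.0], 0.88)]
keyway [([155.0, 246.0], 0.71)]
lid_hinge [([178.0, 158.0], 0.77)]
lid_press [([153.0, 201.0], 0.7)]
box [([174.0, 216.0], 0.78)]
cup [([346.0, 197.0], 0.93), ([295.0, 132.0], 0.28)]
bottle [([229.0, 121.0], 0.72)]
{'clock': 0.9, 'joint_pos': array([ 1.2015,  0.3068,  1.5064,  0.    ,  1.3284, -0.0735]), 'joint_vel': array([-0.0001,  0.0011,  0.0012, -0.0012,  0.0002,  0.0003]), 'effort': array([  0.0008, -45.7453, -25.2339,  -0.0003,   0.0005,   0.    ]), 'tcp_pos': array([0.1676, 0.55  , 0.2313]), 'tool_rot': array([-0.5682, -0.4209,  0.4209,  0.5682]), 'wrist_force': array([-0.4229, -0.0797,  0.3897]), 'wrist_torque': array([ 0.0158,  0.0221, -0.0078]), 'opening': 0.0856080936711564}
```

View pics/t0.png

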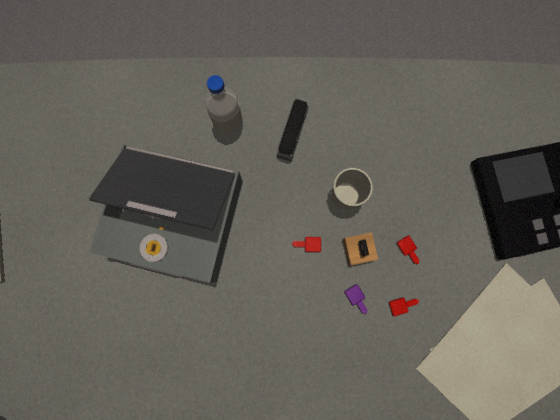

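View pics/s0.png

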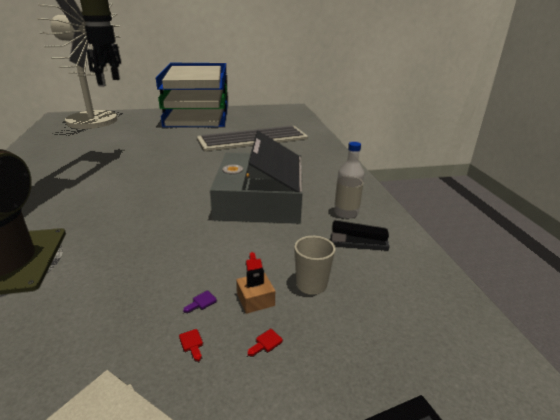

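Four lookalikes lie flat: red at top (313,244), (407,245) and (402,306), and purple at (356,296). The black one upright in the wooden stand at top (363,248), side (255,275) fits the description. I'll confirm it in a crop.

```bash
python3 - <<'E'
from h import *
np.set_printoptions(precision=4,suppress=True)
a=cv2.imread("pics/s0.png");b=cv2.imread("pics/t0.png")
def crop(i,x,y,w,h,W,H): return cv2.resize(i[y:y+h,x:x+w],(W,H),interpolation=cv2.INTER_CUBIC)
m=np.vstack([np.hstack([crop(b,340,225,50,50,300,300),crop(a,230,260,50,50,300,300)]),
 np.hstack([crop(b,85,140,160,150,320,300),crop(a,205,130,110,110,280,300)])])
m=np.clip(m.astype(float)*1.8,0,255).astype(np.uint8)
cv2.imwrite("pics/crop.png",m)
hinge,e1=tri([("side",(299,173)),("top",(178,158))]);kw,e2=tri([("side",(232,169)),("top",(154,247))]);lp,e3=tri([("side",(259,150)),("top",(153,201))])
st,e4=tri([("side",(254,300)),("top",(360,249))])
print("hinge",hinge,e1,"kw",kw,e2,"lp",lp,e3,"stand",st,e4)
print("recog key",[(c,[(np.round(q["at"],1).tolist(),round(q["p"],2)) for q in arm.recognise(c,"key")]) for c in("side","top")])
print("kw on z",onz("top",(154,247),.088),onz("side",(232,169),.088))
E
```

```text
hinge [0.679  0.1682 0.0807] [np.float64(0.0016108535114987812), np.float64(0.0016108535114986858)] kw [0.505  0.2053 0.0869] [np.float64(0.0003971267427096441), np.float64(0.00039712674270960224)] lp [0.5791 0.1937 0.1412] [np.float64(0.004321831935104568), np.float64(0.004321831935104435)] stand [ 0.5056 -0.2001  0.0025] [np.float64(0.0010964506140744494), np.float64(0.0010964506140745728)]
recog key [('side', [([202.7, 298.2], 0.9), ([264.8, 341.0], 0.86), ([257.1, 278.2], 0.71), ([195.5, 339.7], 0.62), ([252.0, 262.0], 0.51)]), ('top', [([356.9, 299.0], 0.92), ([400.0, 305.3], 0.71), ([407.2, 250.9], 0.69), ([308.2, 245.2], 0.64)])]
kw on z [0.5053 0.2049 0.088 ] [0.5044 0.2028 0.088 ]
```

View pics/crop.png

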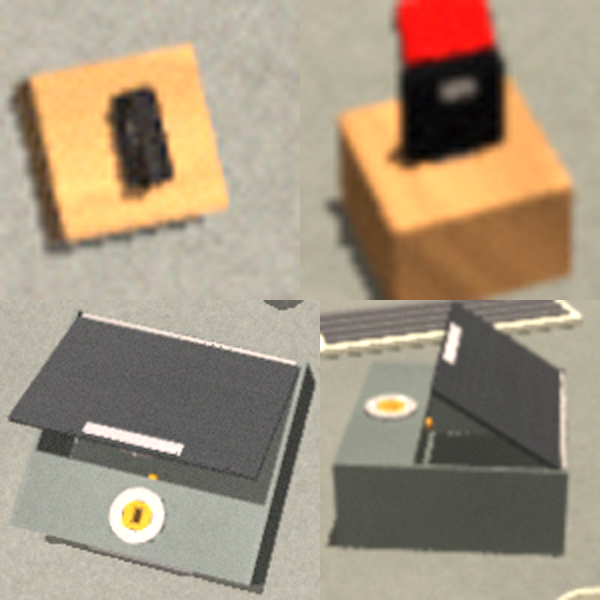

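Confirmed: black key standing upright in the stand, key yaw ≈ +12.3°. Box yaw ≈ -12.3°, keyway ≈ (0.505, 0.205). I'll press the lid first, with closed fingers.

Call:
arm_command(targets=[{"x": -15.2, "z": -32.4}, {"x": -15.2, "z": -32.4}, {"x": -15.2, "z": -32.4}, {"x": -15.2, "z": -32.4}, {"x": -15.2, "z": -32.4}], hand=0, squeeze=40)

```text
invalid input at $.targets[0]: expected keys x, y, z, twist
```

Call:
arm_command(targets=[{"x": -15.2, "z": -32.4}, {"x": -15.2, "z": -32.4}, {"x": -15.2, "z": -32.4}, {"x": -15.2, "z": -32.4}, {"x": -15.2, "z": -32.4}])

```text
invalid input at $.targets[0]: expected keys x, y, z, twist
```

Call:
arm_command(targets=[{"x": -15.2, "z": -32.4}, {"x": -15.2, "z": -32.4}, {"x": -15.2, "z": -32.4}, {"x": -15.2, "z": -32.4}, {"x": -15.2, "z": -32.4}])

```text
invalid input at $.targets[0]: expected keys x, y, z, twist
```

Call:
arm_command(targets=[{"x": -15.2, "y": 0, "z": -32.4, "twist": 0}, {"x": -15.2, "y": 0, "z": -32.4, "twist": 0}, {"x": -15.2, "y": 0, "z": -32.4, "twist": 0}, {"x": -15.2, "y": 0, "z": -32.4, "twist": 0}, {"x": -15.2, "y": 0, "z": -32.4, "twist": 0}], hand=0, squeeze=40)

```text
clock: 1.42
tcp_pos: [0.3013, 0.429, 0.2314]
tool_rot: [-0.568, -0.421, 0.421, 0.568]
wrist_force: [0.3, 0.1, 0.6]
opening: 0.0256
```

Call:
arm_command(targets=[{"x": -15.2, "y": 0, "z": -32.4, "twist": 0}, {"x": -15.2, "y": 0, "z": -32.4, "twist": 0}, {"x": -15.2, "y": 0, "z": -32.4, "twist": 0}, {"x": -15.2, "y": 0, "z": -32.4, "twist": 0}, {"x": -15.2, "y": 0, "z": -32.4, "twist": 0}])

```text
clock: 1.83
tcp_pos: [0.4344, 0.3088, 0.2315]
tool_rot: [0.568, 0.421, -0.421, -0.568]
wrist_force: [0.1, 0.2, -0.8]
opening: -0.0001
```

Call:
arm_command(targets=[{"x": -15.2, "y": 0, "z": -32.4, "twist": 0}, {"x": -15.2, "y": 0, "z": -32.4, "twist": 0}, {"x": -15.2, "y": 0, "z": -32.4, "twist": 0}, {"x": -15.2, "y": 0, "z": -32.4, "twist": 0}, {"x": -15.2, "y": 0, "z": -32.4, "twist": 0}])

```text
clock: 2.25
tcp_pos: [0.5672, 0.1888, 0.2314]
tool_rot: [-0.568, -0.421, 0.421, 0.568]
wrist_force: [0.5, 0.8, -0.3]
opening: -0.0
```

Call:
arm_command(targets=[{"x": 0, "y": 25, "z": 0, "twist": 0}, {"x": 0, "y": 25, "z": 0, "twist": 0}, {"x": 0, "y": 25, "z": 0, "twist": 0}, {"x": 0, "y": 8, "z": 0, "twist": 0}, {"x": 0, "y": 8, "z": 0, "twist": 0}])

```text
clock: 2.67
tcp_pos: [0.5654, 0.19, 0.1392]
tool_rot: [-0.568, -0.42, 0.422, 0.569]
wrist_force: [-0.1, 0.3, 2.1]
opening: 0.0002
```

Call:
arm_command(targets=[{"x": 0, "y": 8, "z": 0, "twist": 0}, {"x": 0, "y": 8, "z": 0, "twist": 0}, {"x": 0, "y": 8, "z": 0, "twist": 0}, {"x": 0, "y": 8, "z": 0, "twist": 0}, {"x": 0, "y": 6, "z": 0, "twist": 0}])

```text
clock: 3.08
tcp_pos: [0.5661, 0.1906, 0.102]
tool_rot: [-0.568, -0.421, 0.421, 0.568]
wrist_force: [-0.8, 0.8, 1.1]
opening: -0.0002
```

Call:
arm_command(targets=[{"x": 0, "y": 3, "z": 0, "twist": 0}, {"x": 0, "y": 3, "z": 0, "twist": 0}, {"x": 0, "y": 3, "z": 0, "twist": 0}])

```text
clock: 3.33
tcp_pos: [0.5657, 0.1905, 0.0944]
tool_rot: [-0.568, -0.421, 0.421, 0.568]
wrist_force: [-4.8, -0.1, 14.6]
opening: -0.0002
```

Call:
arm_command(targets=[{"x": 0, "y": 2, "z": 0, "twist": 0}, {"x": 0, "y": 2, "z": 0, "twist": 0}])

```text
clock: 3.5
tcp_pos: [0.5654, 0.1906, 0.0905]
tool_rot: [-0.568, -0.421, 0.421, 0.569]
wrist_force: [-3.3, 1.8, 6.7]
opening: -0.0001
```

Call:
arm_command(targets=[{"x": 0, "y": 2, "z": 0, "twist": 0}, {"x": 0, "y": 1, "z": 0, "twist": 0}])

```text
clock: 3.67
tcp_pos: [0.5658, 0.1903, 0.0865]
tool_rot: [-0.568, -0.421, 0.421, 0.568]
wrist_force: [-2.0, 1.2, 1.3]
opening: 0.0
```

Call:
arm_command(targets=[{"x": 0, "y": 1, "z": 0, "twist": 0}, {"x": 0, "y": 1, "z": 0, "twist": 0}])

```text
clock: 3.83
tcp_pos: [0.5661, 0.1903, 0.0849]
tool_rot: [-0.568, -0.421, 0.421, 0.568]
wrist_force: [-5.1, -0.7, 14.3]
opening: 0.0002
```

Call:
arm_command(targets=[{"x": 0, "y": -5, "z": 0, "twist": 0}, {"x": 0, "y": -20, "z": 0, "twist": 0}, {"x": 0, "y": -30, "z": 0, "twist": 0}, {"x": 0, "y": -30, "z": 0, "twist": 0}, {"x": -15, "y": -25, "z": 0, "twist": -5}], hand=45)

```text
clock: 4.25
tcp_pos: [0.5636, 0.1776, 0.1961]
tool_rot: [0.549, 0.447, -0.445, -0.549]
wrist_force: [1.0, -0.3, 0.4]
opening: 0.0445
```

```bash
python3 - <<'E'
from h import *
np.set_printoptions(precision=4,suppress=True)
a=snap("side","s1");b=snap("top","t1")
st=arm.state();print(st["clock"],st["tcp_pos"],st["wrist_force"])
for c in("side","top"):
    for l in("lid_press","keyway","lid_hinge"):
        print(c,l,[(np.round(q["at"],1).tolist(),round(q["p"],2)) for q in arm.place_of(c,l)[:3]])
print("stand top",onz("top",(361.3,248.7),.036))
# fit stand by edges: show model overlay
cx,cy=onz("top",(361.3,248.7),.036)[:2]
A=cv2.imread("pics/s0.png");B=cv2.imread("pics/t0.png")
def over(im,cam,x,y,z0,yaw,dims,c,crop,s):
    x0,y0,w,h=crop;o=cv2.resize(im[y0:y0+h,x0:x0+w],None,fx=s,fy=s,interpolation=cv2.INTER_CUBIC)
    o=np.clip(o.astype(float)*1.8,0,255).astype(np.uint8)
    for (dx,dy,za,zb) in dims:
        P=[];R=np.array([[np.cos(yaw),-np.sin(yaw)],[np.sin(yaw),np.cos(yaw)]])
        for z in(za,zb):
            for sx,sy in((-1,-1),(1,-1),(1,1),(-1,1)):
                q=R@[sx*dx/2,sy*dy/2];P.append([x+q[0],y+q[1],z])
        p=((proj(cam,P)+.5-[x0,y0])*s).astype(int)
        for k in(0,4): cv2.polylines(o,[p[k:k+4]],True,(0,255,0) if k else (255,0,0),1)
    return o
D=[(.056,.056,0.036,.036),(.032,.010,.036,.070)];yw=np.radians(12.3)
m=np.hstack([over(B,"top",cx,cy,0,yw,D,0,(335,220,60,60),6),over(A,"side",cx,cy,0,yw,D,0,(225,255,60,60),6)])
cv2.imwrite("pics/ov.png",np.vstack([m,np.hstack([cv2.resize(b[140:290,85:245,::-1],(360,240)),cv2.resize(a[120:230,200:310,::-1],(360,240))])]))
E
```

```text
4.35 [0.5649 0.1752 0.1991] [ 1.2834  0.7074 -0.4386]
side lid_press [([253.6, 170.8], 0.88), ([256.8, 197.4], 0.42)]
side keyway [([234.9, 168.6], 0.45)]
side lid_hinge [([301.0, 172.4], 0.58), ([254.2, 299.0], 0.41)]
top lid_press [([162.0, 214.1], 0.76)]
top keyway [([154.2, 249.1], 0.61), ([180.8, 158.7], 0.2)]
top lid_hinge [([179.9, 161.0], 0.65), ([160.1, 219.2], 0.21)]
stand top [ 0.5053 -0.1958  0.036 ]
```

View pics/ov.png

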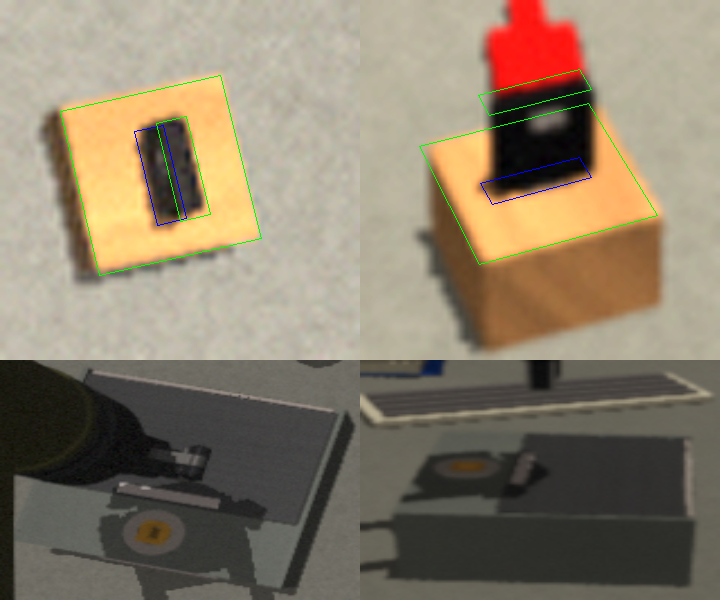

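Lid sits flush and stays shut (top (162,214), side (254,171)). On to the key.

Call:
arm_command(targets=[{"x": 0, "y": 0, "z": 0, "twist": -6.05}, {"x": 0, "y": 0, "z": 0, "twist": -6.05}, {"x": 0, "y": 0, "z": 0, "twist": -6.05}, {"x": 0, "y": 0, "z": 0, "twist": -6.05}])

```text
clock: 4.98
tcp_pos: [0.5611, 0.176, 0.1928]
tool_rot: [-0.442, -0.551, 0.552, 0.443]
wrist_force: [0.4, 0.1, 0.2]
opening: 0.045
```

Call:
arm_command(targets=[{"x": -34.9, "y": 0, "z": 13.6, "twist": 0}, {"x": -34.9, "y": 0, "z": 13.6, "twist": 0}, {"x": -34.9, "y": 0, "z": 13.6, "twist": 0}, {"x": -34.9, "y": 0, "z": 13.6, "twist": 0}, {"x": -34.9, "y": 0, "z": 13.6, "twist": 0}])

```text
clock: 5.4
tcp_pos: [0.5313, -0.0101, 0.193]
tool_rot: [-0.443, -0.55, 0.551, 0.444]
wrist_force: [0.8, -0.2, 1.1]
opening: 0.0454
```

Call:
arm_command(targets=[{"x": -34.9, "y": 0, "z": 13.6, "twist": 0}, {"x": -34.9, "y": 0, "z": 13.6, "twist": 0}, {"x": -34.9, "y": 0, "z": 13.6, "twist": 0}, {"x": -34.9, "y": 0, "z": 13.6, "twist": 0}, {"x": -34.9, "y": 0, "z": 13.6, "twist": 0}])

```text
clock: 5.82
tcp_pos: [0.5019, -0.1953, 0.1931]
tool_rot: [-0.443, -0.55, 0.551, 0.445]
wrist_force: [0.6, 0.1, 0.8]
opening: 0.0451
```

Call:
arm_command(targets=[{"x": 0, "y": 30, "z": 0, "twist": 0}, {"x": 0, "y": 30, "z": 0, "twist": 0}, {"x": 0, "y": 30, "z": 0, "twist": 0}, {"x": 0, "y": 0, "z": 0, "twist": 0}])

```text
clock: 6.15
tcp_pos: [0.498, -0.1922, 0.0982]
tool_rot: [-0.44, -0.549, 0.551, 0.449]
wrist_force: [-0.4, 1.0, -0.6]
opening: 0.045
```

```bash
python3 - <<'E'
from h import *
np.set_printoptions(precision=4,suppress=True)
a=snap("side","s2");b=snap("top","t2")
st=arm.state();print(st["clock"],st["tcp_pos"],st["tool_rot"],st["wrist_force"],st["joint_pos"])
t=st["tcp_pos"]
pa=proj("side",[t])[0];pb=proj("top",[t])[0];print(pa,pb)
for im,p in((a,pa),(b,pb)): im[int(p[1]+.5),int(p[0]+.5)]=(0,255,0)
f=lambda im,x,y:np.clip(cv2.resize(im[y:y+80,x:x+80,::-1],(400,400),interpolation=cv2.INTER_CUBIC)*1.8,0,255).astype(np.uint8)
cv2.imwrite("pics/c2.png",np.hstack([f(a,215,230),f(b,325,210)]))
E
```

```text
6.25 [ 0.5016 -0.1933  0.1028] [-0.4421 -0.5501  0.5509  0.4455] [ 0.6759 -1.4365 -0.0293] [-0.4464  0.3895  1.7499 -0.      1.0071 -2.231 ]
[251.212  254.3906] [367.6668 248.489 ]
```

View pics/c2.png

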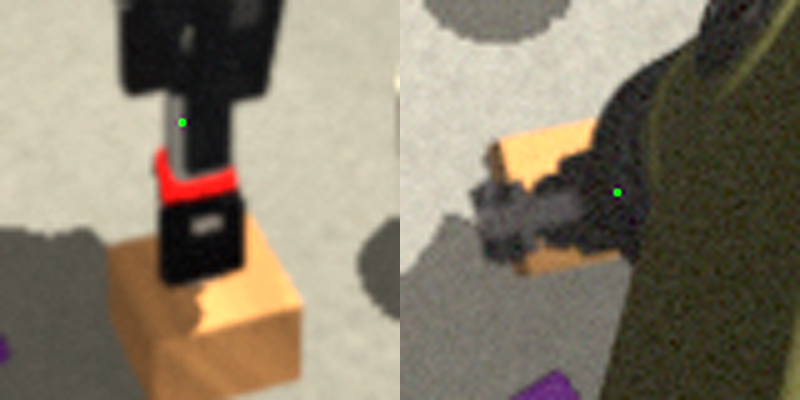

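```bash
python3 - <<'E'
from h import *
np.set_printoptions(precision=1,suppress=True)
A=cv2.cvtColor(cv2.imread("pics/s0.png"),cv2.COLOR_BGR2HSV);B=cv2.cvtColor(cv2.imread("pics/t0.png"),cv2.COLOR_BGR2HSV)
def mask(h,x0,y0,x1,y1):
    m=((h[...,2]<45)).astype(np.uint8);k=np.zeros_like(m);k[y0:y1,x0:x1]=m[y0:y1,x0:x1];return k
ma=mask(A,243,266,268,292);mb=mask(B,352,234,376,262)
for m in(ma,mb): ys,xs=np.nonzero(m);print(len(xs),xs.mean(),ys.mean(),xs.min(),xs.max(),ys.min(),ys.max())
def sil(p,cam,ref):
    x,y,yaw=p;R=np.array([[np.cos(yaw),-np.sin(yaw)],[np.sin(yaw),np.cos(yaw)]])
    P=[[*(np.array([x,y])+R@[sx*.016,sy*.005]),z] for sx in(-1,1) for sy in(-1,1) for z in(.036,.070)]
    h=cv2.convexHull((proj(cam,P)*16).astype(np.int32));m=np.zeros(ref.shape,np.uint8);cv2.fillPoly(m,[h],1,shift=4);return (m!=ref).sum()
best={}
for nm,f in(("both",lambda p:sil(p,"side",ma)+sil(p,"top",mb)),("top",lambda p:sil(p,"top",mb)),("side",lambda p:sil(p,"side",ma))):
    r=sorted((f((x,y,w)),x*1e3,y*1e3,np.degrees(w)) for x in np.arange(.498,.514,.001) for y in np.arange(-.202,-.187,.001) for w in np.radians([8,12,16]))
    print(nm,np.array(r[:2]),np.mean(np.array(r[:15]),0))
E
```

```text
253 254.74703557312253 277.4703557312253 247 263 269 286
104 363.0576923076923 247.60576923076923 359 367 240 255
both [[ 172.  506. -195.   12.]
 [ 172.  508. -193.   12.]] [ 179.1  506.6 -195.1   12.8]
top [[  63.  505. -197.   12.]
 [  63.  505. -195.   12.]] [  64.1  506.1 -195.3   11.7]Traceback (most recent call last):
  File "<stdin>", line 14, in <module>
  File "<stdin>", line 14, in <genexpr>
  File "<stdin>", line 13, in <lambda>
  File "<stdin>", line 11, in sil
  File "h.py", line 17, in proj
    c=arm.camera_params(cam);T=np.linalg.inv(np.array(c["extrinsics"],float))
ValueError: time passes only in moves, steps and waits
```

Call:
arm_command(targets=[{"x": -2.6, "y": 15, "z": -3.9, "twist": 0}, {"x": 0, "y": 16, "z": 0, "twist": 0}, {"x": 0, "y": 16, "z": 0, "twist": 0}, {"x": 0, "y": 12, "z": 0, "twist": 0}, {"x": 0, "y": 3, "z": 0, "twist": 0}])

```text
clock: 6.67
tcp_pos: [0.5078, -0.1955, 0.0424]
tool_rot: [0.444, 0.551, -0.551, -0.444]
wrist_force: [-0.3, -0.1, -0.4]
opening: 0.0452
```

Call:
arm_command(targets=[{"x": 0, "y": 0, "z": 0, "twist": 0}, {"x": 0, "y": 0, "z": 0, "twist": 0}])

```text
clock: 6.83
tcp_pos: [0.5085, -0.196, 0.0437]
tool_rot: [0.445, 0.551, -0.55, -0.443]
wrist_force: [-0.3, 0.7, 0.1]
opening: 0.0449
```

Call:
arm_command(targets=[{"x": 0, "y": 2, "z": 2, "twist": 0}, {"x": 0, "y": 0, "z": 0, "twist": 0}, {"x": 0, "y": 0, "z": 0, "twist": 0}])

```text
clock: 7.08
tcp_pos: [0.5055, -0.1963, 0.0411]
tool_rot: [0.444, 0.551, -0.55, -0.443]
wrist_force: [-0.2, 0.1, -0.2]
opening: 0.045
```

Call:
arm_command(targets=[{"x": 0, "y": 0, "z": 0, "twist": 0}, {"x": 0, "y": 0, "z": 0, "twist": 0}, {"x": 0, "y": 0, "z": 0, "twist": 0}, {"x": 0, "y": 0, "z": 0, "twist": 0}, {"x": 0, "y": 0, "z": 0, "twist": 0}], hand=0, squeeze=60)

```text
clock: 7.5
tcp_pos: [0.5054, -0.1963, 0.0406]
tool_rot: [0.444, 0.551, -0.55, -0.444]
wrist_force: [-0.6, -0.4, 2.3]
opening: 0.0088
```

Call:
arm_command(targets=[{"x": 0, "y": -8, "z": 0, "twist": 0}, {"x": 0, "y": -16, "z": 0, "twist": 0}, {"x": 0, "y": -30, "z": 0, "twist": 0}, {"x": 0, "y": -38, "z": 0, "twist": 0}, {"x": 0, "y": -38, "z": 0, "twist": 0}])

```text
clock: 7.92
tcp_pos: [0.5041, -0.1956, 0.1711]
tool_rot: [-0.443, -0.55, 0.551, 0.445]
wrist_force: [0.5, -1.0, -0.3]
opening: 0.0091
```

Call:
arm_command(targets=[{"x": 35.6, "y": 0, "z": -7.8, "twist": 0}, {"x": 35.6, "y": 0, "z": -7.8, "twist": 0}, {"x": 35.6, "y": 0, "z": -7.8, "twist": 0}, {"x": 35.6, "y": 0, "z": -7.8, "twist": 0}, {"x": 35.6, "y": 0, "z": -7.8, "twist": 0}])

```text
clock: 8.33
tcp_pos: [0.5051, -0.0125, 0.1708]
tool_rot: [0.444, 0.55, -0.55, -0.444]
wrist_force: [0.8, 0.1, -0.2]
opening: 0.009
```

Call:
arm_command(targets=[{"x": 35.6, "y": 0, "z": -7.8, "twist": 0}, {"x": 35.6, "y": 0, "z": -7.8, "twist": 0}, {"x": 35.6, "y": 0, "z": -7.8, "twist": 0}, {"x": 35.6, "y": 0, "z": -7.8, "twist": 0}, {"x": 35.6, "y": 0, "z": -7.8, "twist": 0}])

```text
clock: 8.75
tcp_pos: [0.5053, 0.17, 0.1707]
tool_rot: [-0.444, -0.55, 0.551, 0.444]
wrist_force: [0.9, -0.1, -0.7]
opening: 0.0089
```

Call:
arm_command(targets=[{"x": 35.6, "y": 0, "z": -7.8, "twist": 0}, {"x": 0, "y": 0, "z": 0, "twist": 6.15}, {"x": 0, "y": 0, "z": 0, "twist": 6.15}, {"x": 0, "y": 0, "z": 0, "twist": 6.15}, {"x": 0, "y": 0, "z": 0, "twist": 6.15}])

```text
clock: 9.17
tcp_pos: [0.5055, 0.2053, 0.1704]
tool_rot: [-0.552, -0.442, 0.442, 0.552]
wrist_force: [0.3, -0.6, -0.8]
opening: 0.0092
```

Call:
arm_command(targets=[{"x": 0, "y": 10, "z": 0, "twist": 0}, {"x": 0, "y": 10, "z": 0, "twist": 0}, {"x": 0, "y": 0, "z": 0, "twist": 0}])

```text
clock: 9.42
tcp_pos: [0.5041, 0.204, 0.1478]
tool_rot: [-0.55, -0.442, 0.446, 0.551]
wrist_force: [-0.1, 0.8, -1.0]
opening: 0.0091
```

```bash
python3 - <<'E'
from h import *
np.set_printoptions(precision=4,suppress=True)
a=snap("side","s3");b=snap("top","t3")
st=arm.state();print(st["clock"],st["tcp_pos"],st["tool_rot"],st["wrist_force"],st["opening"])
for c in("side","top"):
    for l in("keyway","key"):
        print(c,l,[(np.round(q["at"],1).tolist(),round(q["p"],2)) for q in arm.place_of(c,l)[:5]])
f=lambda im,x,y:np.clip(cv2.resize(im[y:y+80,x:x+80,::-1],(400,400),interpolation=cv2.INTER_CUBIC)*2.0,0,255).astype(np.uint8)
cv2.imwrite("pics/c3.png",np.hstack([f(a,190,110),f(b,115,210)]))
E
```

```text
9.5167 [0.5051 0.2043 0.1492] [-0.5502 -0.4428  0.4446  0.5509] [-0.2162  0.9534 -0.1663] 0.008738087255815031
side keyway [([234.2, 167.1], 0.49)]
side key [([201.3, 306.4], 0.82), ([255.6, 257.8], 0.78), ([193.3, 346.7], 0.7), ([258.5, 347.2], 0.67), ([235.3, 149.3], 0.65)]
top keyway []
top key [([300.3, 244.6], 0.86), ([406.1, 303.8], 0.8), ([357.7, 302.9], 0.74), ([410.2, 252.3], 0.69), ([147.4, 244.4], 0.54)]
```

View pics/c3.png

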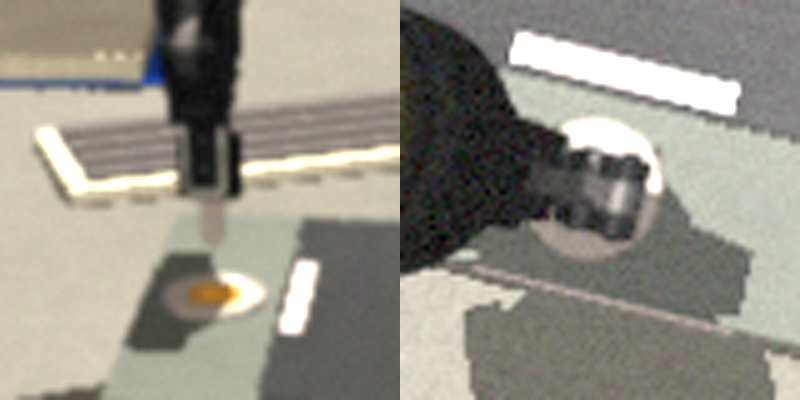

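```bash
python3 - <<'E'
from h import *
np.set_printoptions(precision=4,suppress=True)
def gold(f,x0,y0,x1,y1):
    h=cv2.cvtColor(cv2.imread(f),cv2.COLOR_BGR2HSV)[y0:y1,x0:x1];m=(h[...,0]>10)&(h[...,0]<32)&(h[...,1]>110)&(h[...,2]>50)
    hull=cv2.convexHull(np.argwhere(m)[:,::-1].astype(np.int32));M=cv2.moments(hull);return np.array([M["m10"]/M["m00"]+x0,M["m01"]/M["m00"]+y0]),m.sum()
gs,n1=gold("pics/s0.png",220,160,244,178);gt,n2=gold("pics/t0.png",140,235,168,260);print(gs,n1,gt,n2)
print("tri",tri([("side",gs),("top",gt)]),"top@88",onz("top",gt,.088),"side@88",onz("side",gs,.088))
t=np.array([.5051,.2043,.1492])
print("tip pred",proj("side",[t-[0,0,.0326],t-[0,0,.005],t-[0,0,.0612]]))
print("1mm",proj("side",[t+[.001,0,-.0326],t+[0,.001,-.0326]])-proj("side",[t-[0,0,.0326]]*2))
a=cv2.imread("pics/s3.png").astype(int).sum(2)
for r in(151,153,155,157): print(r,a[r,224:242])
st=arm.state();print(st["tcp_pos"],st["tool_rot"])
E
```

```text
[232.5817 168.4771] 37 [152.8723 247.2388] 176
tri (array([0.5056, 0.2072, 0.0874]), [np.float64(0.0007115265205810075), np.float64(0.0007115265205810379)]) top@88 [0.5049 0.207  0.088 ] side@88 [0.5062 0.2059 0.088 ]
tip pred [[231.7874 158.642 ]
 [231.3742 148.6093]
 [232.2052 168.7552]]
1mm [[ 0.3865 -0.0218]
 [-0.0354 -0.1482]]
151 [293 293 289 285 281 260 231 210 209 207 217 252 278 284 283 284 282 286]
153 [285 272 260 264 258 247 228 211 210 209 218 246 263 264 267 265 269 272]
155 [272 260 260 260 257 247 228 216 214 211 213 242 258 259 255 257 257 259]
157 [266 260 260 264 257 255 234 216 216 216 227 247 260 262 258 258 267 264]
[0.5063 0.2047 0.1505] [ 0.5508  0.4436 -0.4433 -0.5507]
```

Call:
arm_command(targets=[{"x": 1.3, "y": 10, "z": 0.3, "twist": 0}, {"x": 0, "y": 10, "z": 0, "twist": 0}, {"x": 0, "y": 5, "z": 0, "twist": 0}, {"x": 0, "y": 2, "z": 0, "twist": 0}])

```text
clock: 10.05
tcp_pos: [0.5048, 0.2057, 0.1216]
tool_rot: [-0.55, -0.442, 0.444, 0.551]
wrist_force: [0.5, 0.1, -0.8]
opening: 0.0093
```

Call:
arm_command(targets=[{"x": 0, "y": 2, "z": 0, "twist": 0}, {"x": 0, "y": 2, "z": 0, "twist": 0}, {"x": 0, "y": 1, "z": 0, "twist": 0}])

```text
clock: 10.3
tcp_pos: [0.506, 0.2061, 0.1181]
tool_rot: [-0.551, -0.443, 0.443, 0.551]
wrist_force: [-0.6, 0.1, -0.6]
opening: 0.0089
```

Call:
arm_command(targets=[{"x": 0, "y": 2, "z": 0, "twist": 0}, {"x": 0, "y": 2, "z": 0, "twist": 0}, {"x": 0, "y": 0, "z": 0, "twist": 0}])

```text
clock: 10.55
tcp_pos: [0.5056, 0.2064, 0.1147]
tool_rot: [-0.551, -0.443, 0.443, 0.551]
wrist_force: [-1.6, 1.2, 2.8]
opening: 0.0094
```

Call:
arm_command(targets=[{"x": 0, "y": 2, "z": 0, "twist": 0}, {"x": 0, "y": 0, "z": 0, "twist": 0}])

```text
clock: 10.72
tcp_pos: [0.5055, 0.2065, 0.1136]
tool_rot: [-0.551, -0.443, 0.443, 0.551]
wrist_force: [-3.2, 0.5, 7.4]
opening: 0.0092
```

Call:
arm_command(targets=[{"x": 0.2, "y": 0, "z": 1.2, "twist": 0}, {"x": 0, "y": 0, "z": 0, "twist": 0}])

```text
clock: 10.88
tcp_pos: [0.5044, 0.2067, 0.1125]
tool_rot: [-0.551, -0.443, 0.443, 0.551]
wrist_force: [-1.2, 0.7, 0.2]
opening: 0.009
```

Call:
arm_command(targets=[{"x": 0, "y": 2, "z": 0, "twist": 0}, {"x": 0, "y": 0, "z": 0, "twist": 0}])

```text
clock: 11.05
tcp_pos: [0.5044, 0.2064, 0.1097]
tool_rot: [-0.551, -0.443, 0.444, 0.551]
wrist_force: [-1.3, 0.2, -0.2]
opening: 0.0091
```

It dropped into the keyway. Going deeper, past the pins.

Call:
arm_command(targets=[{"x": 0, "y": 2, "z": 0, "twist": 0}, {"x": 0, "y": 2, "z": 0, "twist": 0}, {"x": 0, "y": 0, "z": 0, "twist": 0}])

```text
clock: 11.3
tcp_pos: [0.5042, 0.2065, 0.1059]
tool_rot: [-0.551, -0.443, 0.444, 0.551]
wrist_force: [-2.8, 0.9, 1.0]
opening: 0.009
```

Call:
arm_command(targets=[{"x": 0, "y": 2, "z": 0, "twist": 0}, {"x": 0, "y": 2, "z": 0, "twist": 0}, {"x": 0, "y": 0, "z": 0, "twist": 0}])

```text
clock: 11.55
tcp_pos: [0.5042, 0.2063, 0.1014]
tool_rot: [-0.551, -0.443, 0.444, 0.551]
wrist_force: [-2.8, 1.8, -2.0]
opening: 0.0092
```

Call:
arm_command(targets=[{"x": 0.4, "y": 2, "z": 0.7, "twist": 0}, {"x": 0, "y": 2, "z": 0, "twist": 0}, {"x": 0, "y": 0, "z": 0, "twist": 0}])

```text
clock: 11.8
tcp_pos: [0.5044, 0.2071, 0.0978]
tool_rot: [0.551, 0.443, -0.443, -0.551]
wrist_force: [-1.6, 0.6, -2.5]
opening: 0.0088
```

Call:
arm_command(targets=[{"x": 0, "y": 2, "z": 0, "twist": 0}, {"x": 0, "y": 2, "z": 0, "twist": 0}, {"x": 0, "y": 0, "z": 0, "twist": 0}])

```text
clock: 12.05
tcp_pos: [0.5044, 0.2072, 0.0942]
tool_rot: [0.551, 0.443, -0.443, -0.551]
wrist_force: [-2.6, 0.4, 0.1]
opening: 0.009
```

Call:
arm_command(targets=[{"x": 0, "y": 1.5, "z": 0, "twist": 0}, {"x": 0, "y": 1, "z": 0, "twist": 0}, {"x": 0, "y": 0, "z": 0, "twist": 0}])

```text
clock: 12.3
tcp_pos: [0.5045, 0.2072, 0.0925]
tool_rot: [0.551, 0.444, -0.443, -0.551]
wrist_force: [-3.8, 0.0, 7.0]
opening: 0.009
```

Call:
arm_command(targets=[{"x": 0, "y": 1, "z": 0, "twist": 0}, {"x": 0, "y": 0, "z": 0, "twist": 0}, {"x": 0, "y": 0, "z": 0, "twist": 0}])

```text
clock: 12.55
tcp_pos: [0.5045, 0.2072, 0.0925]
tool_rot: [0.551, 0.444, -0.443, -0.551]
wrist_force: [-5.5, -0.6, 14.3]
opening: 0.0091
```

Call:
arm_command(targets=[{"x": 0, "y": 0.7, "z": 0.8, "twist": 2}, {"x": 0, "y": 0, "z": 0, "twist": -4}, {"x": 0, "y": 0, "z": 0, "twist": 2}, {"x": 0, "y": 0, "z": 0, "twist": 0}, {"x": 0, "y": 0, "z": 0, "twist": 0}], squeeze=80)

```text
clock: 12.97
tcp_pos: [0.5045, 0.2071, 0.0925]
tool_rot: [0.551, 0.444, -0.442, -0.55]
wrist_force: [-5.7, -1.7, 17.9]
opening: 0.0085
```

```bash
python3 - <<'E'
from h import *
a=snap("side","s4");st=arm.state();print(st["tcp_pos"],st["wrist_force"],st["wrist_torque"],st["opening"])
f=lambda im,x,y:np.clip(cv2.resize(im[y:y+60,x:x+60,::-1],(480,480),interpolation=cv2.INTER_CUBIC)*2.0,0,255).astype(np.uint8)
cv2.imwrite("pics/c4.png",f(a,205,130))
E
```

```text
[0.50448099 0.2071749  0.09248185] [-6.09843597 -1.41448809 17.56958729] [-0.27917827  0.97101883 -0.00513053] 0.008541763994360215
```

View pics/c4.png

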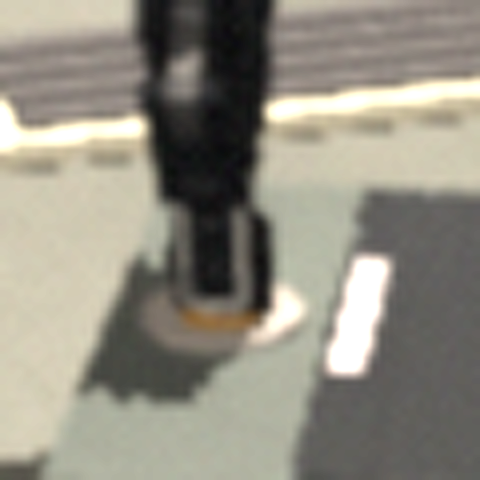

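Call:
arm_command(targets=[{"x": 0, "y": -1.2, "z": 0, "twist": 0}, {"x": 0, "y": 0, "z": 0, "twist": 6}, {"x": 0, "y": 0, "z": 0, "twist": 6}, {"x": 0, "y": 0, "z": 0, "twist": 6}, {"x": 0, "y": 0, "z": 0, "twist": 6}])

```text
clock: 13.43
tcp_pos: [0.5047, 0.2074, 0.0926]
tool_rot: [0.632, 0.318, -0.317, -0.632]
wrist_force: [-2.7, 0.5, 10.1]
opening: 0.0087
```

Call:
arm_command(targets=[{"x": 0, "y": 0, "z": 0, "twist": 6}, {"x": 0, "y": 0, "z": 0, "twist": 6}, {"x": 0, "y": 0, "z": 0, "twist": 6}, {"x": 0, "y": 0, "z": 0, "twist": 6}, {"x": 0, "y": 0, "z": 0, "twist": 6}])

```text
clock: 13.85
tcp_pos: [0.5053, 0.2076, 0.0926]
tool_rot: [0.692, 0.145, -0.142, -0.692]
wrist_force: [-1.1, 0.1, 8.5]
opening: 0.0087
```

```bash
python3 -c "
from h import *
s=arm.state();print(s['tcp_pos'],s['wrist_force'],s['wrist_torque'],s['joint_pos'])"
```

```text
[0.50529943 0.20757617 0.09258495] [-1.08542927  0.12622264  8.45963204] [-0.06700072  0.3636983   0.10452386] [ 3.12773968e-01  4.08566757e-01  1.74938438e+00 -5.67436960e-04
  9.79674489e-01 -9.48039771e-02]
```

Call:
arm_command(targets=[{"x": 0, "y": 0, "z": 0, "twist": 6}, {"x": 0, "y": 0, "z": 0, "twist": 6}, {"x": 0, "y": 0, "z": 0, "twist": 6}, {"x": 0, "y": 0, "z": 0, "twist": 6}, {"x": 0, "y": 0, "z": 0, "twist": 6}])

```text
clock: 14.27
tcp_pos: [0.5055, 0.2075, 0.0926]
tool_rot: [-0.706, 0.039, -0.042, 0.706]
wrist_force: [-1.4, -0.0, 7.0]
opening: 0.0085
```

Call:
arm_command(targets=[{"x": 0, "y": 0, "z": 0, "twist": 5}, {"x": 0, "y": 0, "z": 0, "twist": 3}, {"x": 0, "y": 0, "z": 0, "twist": 0}])

```text
clock: 14.52
tcp_pos: [0.5055, 0.2075, 0.0926]
tool_rot: [-0.701, 0.088, -0.09, 0.702]
wrist_force: [-1.5, 0.2, 7.9]
opening: 0.0087
```

```bash
cat > st.py <<'E'
from h import *
from scipy.spatial.transform import Rotation as R
s=arm.state();x=R.from_quat(s['tool_rot']).as_matrix()[:,0]
print(s['clock'],s['tcp_pos'],s['wrist_force'],s['wrist_torque'],'yaw',np.degrees(np.arctan2(x[1],x[0])),s['joint_pos'][5],s['opening'])
E
python3 st.py
```

```text
14.5167 [0.50548268 0.20754596 0.09259166] [-1.4519028   0.1639552   7.94874826] [-0.07800469  0.38116026  0.02312095] yaw -14.460639134756745 0.5655122556171726 0.00873629936800313
```

Call:
arm_command(targets=[{"x": 0, "y": 0, "z": 0, "twist": 3}, {"x": 0, "y": 0, "z": 0, "twist": 0}, {"x": 0, "y": 0, "z": 0, "twist": 0}])

```text
clock: 14.77
tcp_pos: [0.5055, 0.2075, 0.0926]
tool_rot: [-0.699, 0.105, -0.108, 0.7]
wrist_force: [-1.7, -0.1, 8.4]
opening: 0.0089
```

```bash
python3 st.py
```

```text
14.7667 [0.50546625 0.20754336 0.09259372] [-1.6580526  -0.06715419  8.42744279] [-0.1095199   0.29659436  0.05905461] yaw -17.34121024992352 0.6157128517835764 0.008858693999970729
```

Call:
arm_command(targets=[{"x": 0, "y": 0, "z": 0, "twist": 3}, {"x": 0, "y": 0, "z": 0, "twist": 0}, {"x": 0, "y": 0, "z": 0, "twist": 0}])

```text
clock: 15.02
tcp_pos: [0.5055, 0.2075, 0.0926]
tool_rot: [-0.695, 0.123, -0.126, 0.697]
wrist_force: [-1.5, 0.3, 7.0]
opening: 0.0086
```

```bash
python3 st.py
```

```text
15.0167 [0.50548395 0.20752933 0.09258785] [-1.53465439  0.32045982  7.03475157] [-0.09742294  0.33144498  0.05945548] yaw -20.337664726481403 0.6680694923693092 0.00862095267902989
```

Call:
arm_command(targets=[{"x": 0, "y": 0, "z": 0, "twist": 3}, {"x": 0, "y": 0, "z": 0, "twist": 0}, {"x": 0, "y": 0, "z": 0, "twist": 0}])

```text
clock: 15.27
tcp_pos: [0.5056, 0.2076, 0.0926]
tool_rot: [-0.692, 0.141, -0.144, 0.693]
wrist_force: [-2.2, 0.7, 7.2]
opening: 0.0085
```

```bash
python3 st.py
```

```text
15.2667 [0.505556   0.20757531 0.09263041] [-2.16709698  0.69776518  7.15388429] [-0.03695186  0.33031761  0.11414575] yaw -23.3248119677032 0.7202473733315358 0.008498457697625552
```

Call:
arm_command(targets=[{"x": 0, "y": 0, "z": 0, "twist": 3}, {"x": 0, "y": 0, "z": 0, "twist": 0}, {"x": 0, "y": 0, "z": 0, "twist": 0}])

```text
clock: 15.52
tcp_pos: [0.5056, 0.2077, 0.0926]
tool_rot: [-0.688, 0.159, -0.162, 0.689]
wrist_force: [-1.5, 1.2, 8.1]
opening: 0.0095
```

```bash
python3 st.py
```

```text
15.5167 [0.5056488  0.20774028 0.09259596] [-1.51769344  1.19342662  8.14595916] [0.04570532 0.271052   0.27336637] yaw -26.3023897284065 0.7722986684787417 0.009542541797599533
```

Torque rose from 0.06 to 0.27 N m, so it's on the stop. I'll hold, then take a last check.

Call:
arm_command(targets=[{"x": 0, "y": 0, "z": 0, "twist": -1}, {"x": 0, "y": 0, "z": 0, "twist": 0}, {"x": 0, "y": 0, "z": 0, "twist": 0}, {"x": 0, "y": 0, "z": 0, "twist": 0}, {"x": 0, "y": 0, "z": 0, "twist": 0}])

```text
clock: 15.93
tcp_pos: [0.5056, 0.2078, 0.0926]
tool_rot: [-0.689, 0.153, -0.156, 0.691]
wrist_force: [-1.5, 0.6, 7.4]
opening: 0.0089
```

```bash
python3 st.py; python3 - <<'E'
from h import *
a=snap("side","s5");b=snap("top","t5")
f=lambda im,x,y,n:np.clip(cv2.resize(im[y:y+n,x:x+n,::-1],(400,400),interpolation=cv2.INTER_CUBIC)*1.8,0,255).astype(np.uint8)
cv2.imwrite("pics/c5.png",np.hstack([f(a,200,120,110),f(b,85,60,280)]))
E
```

```text
15.9333 [0.50561303 0.20777524 0.09258118] [-1.46743453  0.579692    7.3994903 ] [0.07857441 0.28225518 0.20811956] yaw -25.301462682736485 0.7548025817156001 0.008931618378228128
```

View pics/c5.png

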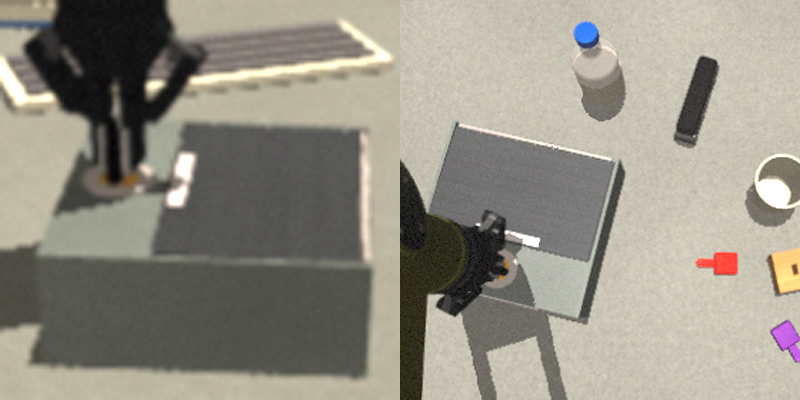

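```bash
python3 -c "
from bench import arm
print(arm.finish_job())"
```

```text
the job is handed in; nothing more can be done
None
```

The job is handed in at about 16 s of the 61 s allowed: the lid is latched, and the key is fully home, turned clockwise to its stop and still gripped.

- **Lid:** I pressed it with closed fingers. The force peaked at 14.6 N and then fell to about 1 N as the catch snapped, and the lid then met a firm stop. It looked flush after I let go and again in the last picture.
- **Key:** I took the black key from the stand and left the red and purple look-alikes alone. It caught once on the keyway's chamfer (7 N), and a shift of about 1 mm cleared it. The key stopped firm at the expected depth, and pressing with 18 N while wiggling moved it no further. No clear step from the two pins showed in the forces.
- **Turn:** The stop was not at exactly 90°. Torque stayed near the spring's 0.06 N m up to 98° of wrist turn, then rose to 0.27 N m at 104°. I put the extra angle down to the play, the grip and my roughly 2° yaw error. I then eased back 1°, and the torque held at 0.21 N m.
- **Last picture:** The bottle, stapler and cup look unmoved. That is by eye only; I did not measure their positions.

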